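# Hasp and locking pin on the instrument case

## Task

Lock the blue steel case: swing the hasp on its front down over the staple until it lies against the case, then take the red-knobbed locking pin from the aluminium stand and push it down through the eye of the staple until its collar rests on the staple, and let go. Leave the short black-knobbed pin in the stand.

Things in the scene. Friction and masses are not known exactly. Their poses are not given: they have to be found in the camera images.
- hasp (a joint): Hasp angle, rad: 0 hangs closed over the staple, 1.57 stands straight out from the case front, more is tipped up. Steel strap 50 wide, 76 long, 3 mm thick; needs about 2 N, stays where left. Hinge line level, along the case's width, 47 mm above staple_eye and 22 mm behind it (towards the case). Measured from the hinge: solid to 45 mm, window 34 wide to 66 mm for the staple, then end bar.
- staple_eye (a point): Upper mouth centre of the staple's eye: upright 16 mm through hole in a level steel tongue, 30 wide, 6 thick, top 45 mm above the bench, on the front of the fixed blue case (130 deep, 190 wide, 105 mm high, lid shut). It is 27 mm before the case front, 20 mm before the closed strap, 14 mm from the tongue's end. x into the case, y along its width (left), z up.
- lock_pin: Locking pin, 60 g: red knob 21 across, 36 mm high, on a steel collar 24 across, 3 mm thick; below it a steel shank 9 across, 34 mm long, tip tapered. Origin: centre of the collar's underside, z up through the knob (top +39 mm). It stands in one of two holes, 80 mm apart, of a fixed aluminium stand 60 x 140 x 40 mm high, collar resting on the stand's top.
- short_pin: Bystander in the other hole of the stand: the same pin but with a black knob and a shank of only 18 mm. Origin: centre of its collar's underside, z up. (Between stand and case the bench carries clear boxes up to 80 mm high near the robot and, from 0.48 m ahead of the robot, fixed drawers and bins up to 230 mm high: cross in front of these or well above.)

How it is judged:
On the way:
1. the hasp is swung down over the staple (value of joint hasp below 0.17 rad), for 0.2 s.
At the end, for the whole second after the job is handed in: The hasp is closed to within 0.17 rad (10 degrees), the red-knobbed pin stands at rest in the eye of the staple, upright to within 0.25 rad, its collar within 10 mm of the eye's centre and less than 8 mm above the staple, and the black-knobbed pin is still where it stood (within 30 mm) (value of joint hasp below 0.17 rad and horizontal distance between lock_pin and staple_eye below 0.01 m and z of lock_pin in the frame of staple_eye between -0.005 and 0.008 m and angle between lock_pin's own z axis and vertical below 0.25 rad and linear speed of lock_pin below 0.02 m/s and distance of short_pin from where it was at the start of the episode below 0.03 m); the robot touches nothing.
It fails at once if the short black-knobbed pin is taken out of its place in the stand (distance of short_pin from where it was at the start of the episode above 0.03 m).
It also fails if it takes over 59 s, if anything falls off the work surface, if the arm or the gripper's body presses on something with over 40 N, if the wrist force passes 120 N, or if a joint passes its speed limit or range.

## Robot

A 7-joint arm with a two-finger parallel gripper is mounted at the origin on a cart in front of the work surface, level with it; the furniture and walls round the work are solid. World frame = base frame: x ahead of the robot, y to its left, z up, the work surface at z = 0. Lengths are in m, angles in rad, forces in N, time in s.
With the tool pointing down it reaches from about 0.4 to 0.875 m from the base axis. Payload 19.3 kg.
Tool frame: the origin (TCP) lies at the very end of the fingers, on their centre line; the grasp point (between the pads) lies 19 mm behind it; z points along the fingers, x is the direction in which the jaws open and shut, and the axes are right-handed (so a half turn about z gives the same grasp; the last joint's range is limited). The gripper opens to 85 mm and grips with 20 to 120 N. Pads are 22 mm wide; open, the fingers measure 114 mm over their backs; the gripper's body (76 mm by 85 mm) begins 54 mm behind the grasp point. The pads swing forward as they close: fully open they stand 13 mm farther back than shut.
Start: joints at [-1.189, 0.521, -0.036, 1.599, 0.021, 1.021, -0.113], TCP at [0.273, 0.562, 0.231] pointing down, gripper open.
Joint ranges: [-2.91, 2.91], [-0.3, 2.13], [-1.5, 1.42], [0.17, 2.43], [-1.26, 4.41], [0.16, 1.93], [-2.52, 2.52]. Speed limits (rad/s): [1.89, 1.89, 2.39, 2.39, 3.01, 3.01, 3.01].

## Interface

Orientations are given as [roll, pitch, yaw] about the fixed x, y, z axes, in that order (R = Rz(yaw) Ry(pitch) Rx(roll)).
In Python, from workcell import bot gives the robot as it stands.
- The arm moves only by the tool jog_arm, never from a script. Its argument "increments" is a list of rows, each an object of numbers: "wx", "wy", "wz": the turn, a rotation vector about the tool's x, y, z in degrees; "x", "y", "z": the shift along the tool's x, y, z in cm; "claw": the opening in per cent of the stroke, from 0 (shut) to 100 (fully open). A call has 1 to 10 rows; each row is the pose to reach, as a shift and turn from the pose measured when the call began, along the tool's axes at that moment; what a row does not reach only later rows make up. A row lasts 1/8 s, in which the tool goes at most 62.5 mm and 10.7 degrees, less where a joint would pass 70% of its speed; a pose out of reach is approached as far as the arm can. A call with a gripper value outside its range is refused whole. The fingers move at their own pace and stop on an object; "squeeze" is the grip in N (left out, the last holds). Time passes only in rows, so rows that repeat a pose let the fingers close. It gives the time, the measured TCP pose, the force and the opening at its end, in the units of the state.
- bot.observe(): the state, without advancing time (a new reading comes with each control period).
- bot.grab_frame(name): name is "side" or "top" or "wrist"; returns a dict with "pixels" (400x640x3 uint8, red, green, blue), "fov_y" (degrees; the focal length in pixels is half the picture's height over the tangent of half this angle, whatever the lens; pixels are square), "cx", "cy" (the principal point, pixels), "origin" and "orientation" of the camera in the world. Camera axes: x right, y down, z forward; pixel columns grow to the right and rows downward; lengths in m; the calibration is good to about 2 mm. The wrist camera is an equidistant fisheye: a pixel r from the principal point sees the ray r / f radians off the axis. A picture is of the moment at which its call begins. There is no depth.
- bot.job_done(): hands the job in, once; it reports no verdict.
The state is a dict: "clock": time; "qpos": joint angles; "qd": joint speeds; "joint_efforts": joint torques, N m; "position": TCP position; "tool_rot": TCP orientation; "force": force on the tool from outside, world axes, zero at the start; "moment": the same for the moment, N m; "grip_width": finger opening in m.
Only numpy, scipy, OpenCV 4.12 (cv2) and the standard library are available. Lean on these libraries where they do the work, as an engineer would, in place of code of your own. Each camera call takes 0.05 s, during which the arm holds its last target.

## Working session

There is one attempt and no reset: what is moved stays moved. The work goes in short steps, Python scripts to look and compute and a tool call to move; the robot and the scene stay as the last step left them, time stands still between calls to the robot, and variables do not carry over. Pictures are saved under pics/ and viewed, and the job is handed in when it is done.

Besides the shell and the picture viewer there is one more tool, called as name([rows], argument=value, ...), one row to a line, values as JSON. jog_arm: Moves the arm, as the interface text tells. Its arguments: {"type":"object","properties":{"increments":{"type":"array","items":{"type":"object","properties":{"wx":{"type":"number"},"wy":{"type":"number"},"wz":{"type":"number"},"x":{"type":"number"},"y":{"type":"number"},"z":{"type":"number"},"claw":{"type":"number"}}}},"squeeze":{"type":"number"}},"required":["increments"]}

```bash
mkdir -p pics; ls
cat > h.py <<'E'
import numpy as np, cv2
from scipy.spatial.transform import Rotation as R
from workcell import bot
def grab(n,fn):
    f=bot.grab_frame(n); cv2.imwrite('pics/'+fn,cv2.cvtColor(f['pixels'],cv2.COLOR_RGB2BGR)); return f
E
python3 - <<'E'
from h import *
import pickle
print(bot.observe())
fs={n:grab(n,n+'0.png') for n in('side','top','wrist')}
pickle.dump(fs,open('f0.pkl','wb'))
for n,f in fs.items(): print(n,{k:v for k,v in f.items() if k!='pixels'})
E
```

```text
pics
{'clock': 0.0, 'qpos': array([-1.18921772,  0.52205837, -0.0363341 ,  1.59999945,  0.02119354,
        1.02108906, -0.1127653 ]), 'qd': array([ 0.00046386,  0.00078676,  0.0005476 ,  0.00080002, -0.00079485,
        0.00144717, -0.00050167]), 'joint_efforts': array([-4.86701319e-04, -9.27132654e+01,  1.97951876e+00, -3.69945681e+01,
        1.78304699e-02,  8.26410076e-03,  9.27449690e-06]), 'position': array([0.27273492, 0.56197838, 0.23070108]), 'tool_rot': array([3.14151848e+00, 1.16714521e-03, 1.11904468e+00]), 'force': array([0.60528091, 0.44639446, 0.90313921]), 'moment': array([ 0.00959916, -0.05034321,  0.01902331]), 'grip_width': 0.08538366618618844}
side {'fov_y': 55.573273582202056, 'cx': 324.17065099783446, 'cy': 203.798838510312, 'origin': array([ 0.32750374, -0.78705586,  0.65040793]), 'orientation': array([-2.16117105,  0.0239626 , -0.26982453])}
top {'fov_y': 54.409723099652204, 'cx': 318.61207865675243, 'cy': 202.4269040516556, 'origin': array([0.4025204 , 0.01399985, 1.2150113 ]), 'orientation': array([-3.01849862,  0.00331181, -1.59998132])}
wrist {'fov_y': 65.70646984690485, 'cx': 322.18079790209805, 'cy': 198.39863176241016, 'origin': array([0.21203206, 0.59169062, 0.37298832]), 'orientation': array([2.87404947e+00, 1.90608267e-03, 1.11847491e+00])}
```

View pics/side0.png

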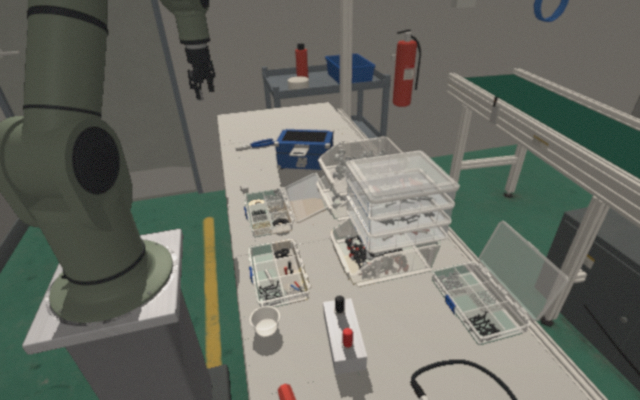

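View pics/top0.png

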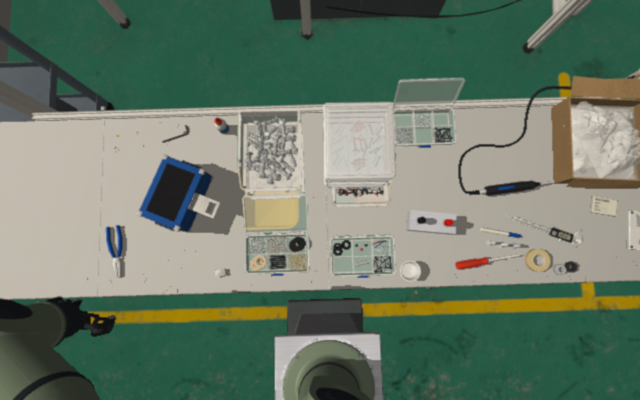

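View pics/wrist0.png

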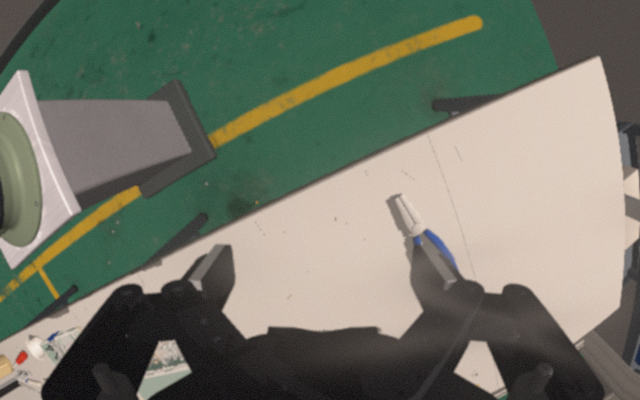

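```bash
cat >> h.py <<'E'
def cam(f):
    fl=200/np.tan(np.radians(f['fov_y']/2)); return fl,R.from_euler('xyz',f['orientation']).as_matrix(),f['origin']
def ray(f,u,v,fish=False):
    fl,M,o=cam(f); a=np.array([u-f['cx'],v-f['cy']])/fl
    if fish:
        r=np.hypot(*a); d=np.array([*(a*(np.sin(r)/r if r>0 else 1)),np.cos(r)])
    else: d=np.array([*a,1]); d/=np.linalg.norm(d)
    return o,M@d
def plane(f,u,v,z,fish=False):
    o,d=ray(f,u,v,fish); return o+d*(z-o[2])/d[2]
def proj(f,p,fish=False):
    fl,M,o=cam(f); c=M.T@(np.asarray(p)-o)
    if fish:
        t=np.arctan2(np.hypot(c[0],c[1]),c[2]); n=c[:2]/max(np.hypot(c[0],c[1]),1e-9); return n*t*fl+[f['cx'],f['cy']]
    return c[:2]/c[2]*fl+[f['cx'],f['cy']]
def tri(L):
    A=np.zeros((3,3));b=np.zeros(3)
    for f,u,v,*k in L:
        o,d=ray(f,u,v,*k);P=np.eye(3)-np.outer(d,d);A+=P;b+=P@o
    p=np.linalg.solve(A,b); return p,[float(np.linalg.norm(proj(f,p,*k)-[u,v])) for f,u,v,*k in L]
def crop(f,x0,y0,x1,y1,s,fn):
    im=cv2.cvtColor(f['pixels'],cv2.COLOR_RGB2BGR)[y0:y1,x0:x1]
    cv2.imwrite('pics/'+fn,cv2.resize(im,None,fx=s,fy=s,interpolation=cv2.INTER_CUBIC))
E
python3 - <<'E'
from h import *
import pickle
fs=pickle.load(open('f0.pkl','rb'))
t,s=fs['top'],fs['side']
crop(t,130,145,230,245,6,'c1.png'); crop(s,260,115,350,180,8,'c2.png')
crop(t,395,195,475,245,8,'c3.png'); crop(s,310,285,380,375,6,'c4.png')
def blob(f,c,x0,y0,x1,y1):
    im=f['pixels'].astype(int)[y0:y1,x0:x1]; r,g,b=im[...,0],im[...,1],im[...,2]
    m=(r>110)&(g<80)&(b<80) if c=='r' else (r<55)&(g<55)&(b<55)
    ys,xs=np.nonzero(m); return xs.mean()+x0,ys.mean()+y0,m.sum(),xs.min()+x0,xs.max()+x0,ys.min()+y0,ys.max()+y0
for c in 'rk':
    a=blob(t,c,405,205,470,238) ; b=blob(s,c,325,292,362,350); print(c,a,b)
    print(tri([(t,a[0],a[1]),(s,b[0],b[1])]))
E
```

```text
r (np.float64(448.59183673469386), np.float64(222.46938775510205), np.int64(49), np.int64(444), np.int64(453), np.int64(220), np.int64(225)) (np.float64(347.015625), np.float64(333.421875), np.int64(64), np.int64(343), np.int64(351), np.int64(329), np.int64(342))
(array([ 0.47295969, -0.36743596,  0.06831638]), [0.22054377971983233, 0.3566595064863573])
k (np.float64(421.3235294117647), np.float64(219.91176470588235), np.int64(34), np.int64(418), np.int64(425), np.int64(218), np.int64(222)) (np.float64(339.1573033707865), np.float64(305.46067415730334), np.int64(89), np.int64(336), np.int64(342), np.int64(299), np.int64(312))
(array([ 0.48283736, -0.29069729,  0.05601047]), [0.5231211672192847, 0.7765782667970643])
```

View pics/c1.png

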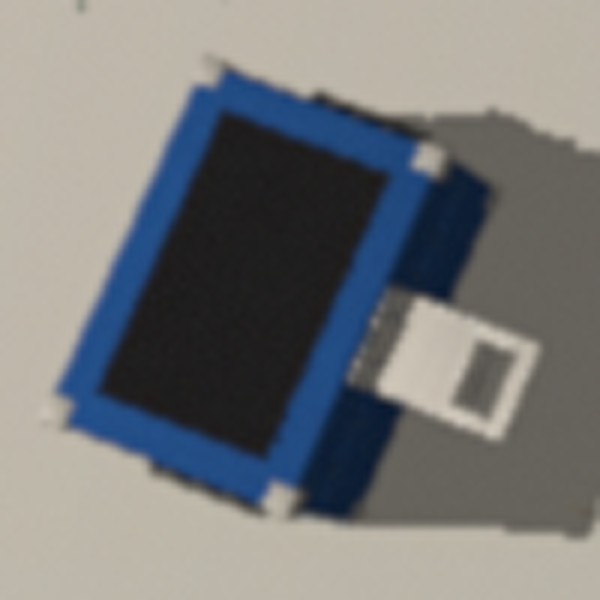

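View pics/c2.png

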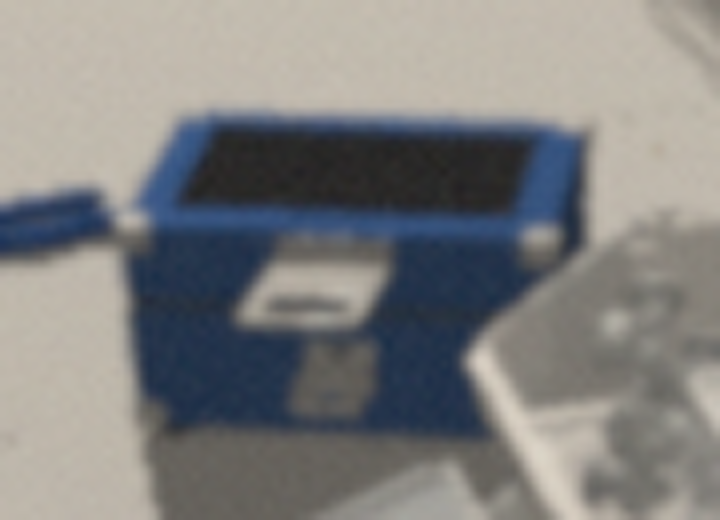

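View pics/c3.png

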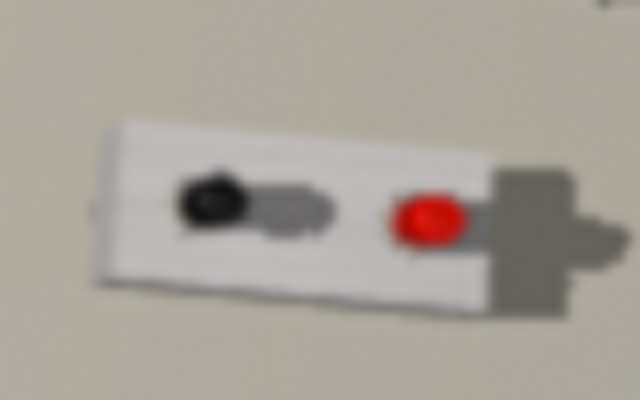

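View pics/c4.png

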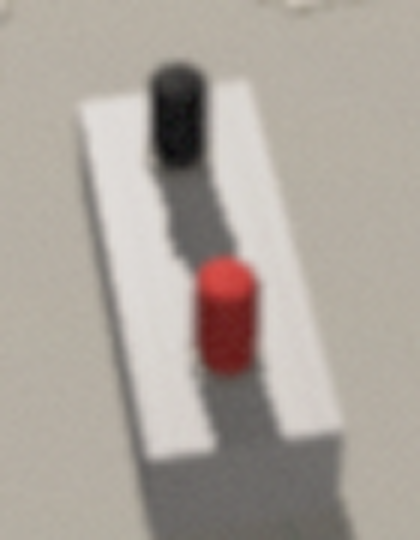

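Run:
```python
from h import *
import pickle
fs=pickle.load(open('f0.pkl','rb'))
t,s=fs['top'],fs['side']
T=lambda a,b:(130+a/6-.4,145+b/6-.4)
S=lambda a,b:(260+a/8-.4,115+b/8-.4)
c=[plane(t,*T(*q),.105) for q in((435,152),(290,508),(60,400),(212,75))]
for q in c: print(q)
fr,fl,bl,br=c
print('w',np.linalg.norm(fr-fl),np.linalg.norm(br-bl),'d',np.linalg.norm(fr-br),np.linalg.norm(fl-bl))
ey=(fl-fr);ey/=np.linalg.norm(ey);ex=np.array([ey[1],-ey[0],0]);print(ex,np.degrees(np.arctan2(ex[1],ex[0])))
m=(fr+fl)/2; print('mid front',m)
# strap end corners triangulate
e1=tri([(t,*T(543,347)),(s,*S(358,330))]);e2=tri([(t,*T(500,440)),(s,*S(236,322))]);print(e1,e2)
eye=m-ex*.027;eye[2]=.045;h=eye+ex*.022;h[2]=.092
print('eye',eye,'hinge',h,'side px of eye crop',(proj(s,eye)-[260-.4,115-.4])*8, 'top',(proj(t,eye)-[130-.4,145-.4])*6,'hinge top',(proj(t,h)-[130-.4,145-.4])*6,'hinge side',(proj(s,h)-[260-.4,115-.4])*8)
for e in(e1[0],e2[0]):
    d=e-h; print('out',-d@ex,'up',d[2],'along',d@ey)
print('eye from side', plane(s,*S(335,383),.045))
# stand corners
U=lambda a,b:(395+a/8-.4,195+b/8-.4)
st=[plane(t,*U(*q),.04) for q in((120,122),(490,155),(487,312),(105,282))]
for q in st: print('stand',q)
```

```text
[0.64508444 0.34951918 0.105     ]
[0.4746335 0.4172134 0.105    ]
[0.5295462  0.52814224 0.105     ]
[0.68651803 0.45842218 0.105     ]
w 0.18340128439051703 0.1717586709325789 d 0.11651869880299251 0.12377646346184623
[0.36910442 0.92938793 0.        ] 68.33960461693542
mid front [0.55985897 0.38336629 0.105     ]
(array([0.54840993, 0.29886582, 0.09799169]), [0.2702091497444748, 0.24200657678328288]) (array([0.50311601, 0.3192094 , 0.09909756]), [0.5461279816792299, 0.4839175915923179])
eye [0.54989315 0.35827282 0.045     ] hinge [0.55801344 0.37871935 0.092     ] side px of eye crop [338.66040261 380.93694321] top [451.93891464 361.9556373 ] hinge top [381.56484047 335.3210297 ] hinge side [340.48631149 258.82943408]
out 0.07775960876531783 up 0.005991694565843433 along -0.020548898320009463
out 0.07557071372113978 up 0.007097559787316923 along 0.0290556220329394
eye from side [0.54797515 0.35690144 0.045     ]
stand [ 0.51709724 -0.26158411  0.04      ]
stand [ 0.50042333 -0.40074978  0.04      ]
stand [ 0.44126004 -0.3953286   0.04      ]
stand [ 0.45673553 -0.25243221  0.04      ]
```

```bash
cat >> h.py <<'E'
ex=np.array([.369,.929,0]);ex/=np.linalg.norm(ex);ey=np.array([-ex[1],ex[0],0]);up=np.array([0,0,1.])
eye=np.array([.546,.359,.045])
H=eye+ex*.022;H[2]=.092
def rot(yawdeg,tilt=0,dirv=None):
    # tool down; x axis at yaw; tilt toward +dir via rotation
    x=np.array([np.cos(np.radians(yawdeg)),np.sin(np.radians(yawdeg)),0]);z=-up
    M=np.stack([x,np.cross(z,x),z],1)
    if tilt:
        M=R.from_rotvec(np.radians(tilt)*np.cross(-up,dirv)).as_matrix()@M
    return M
def inc(p,M,o=None):
    o=o or bot.observe();M0=R.from_euler('xyz',o['tool_rot']).as_matrix();
    return np.round(M0.T@(p-o['position'])*100,2),np.round(np.degrees(R.from_matrix(M0.T@M).as_rotvec()),1)
def hasp(out,z,tilt): # inner corner at out from hinge line
    M=rot(-21.7,tilt,ex); c=H-ex*out;c[2]=z
    yd=M[:,1]*np.sign(M[:,1]@ex); return c-.011*yd,M
E
python3 - <<'E'
from h import *
print(H)
for a in[(32,.16,0),(32,.16,15)]: 
    p,M=hasp(a[0]/1e3,a[1],a[2]); print(p,M[:,2],inc(p,M))
E
```

```text
[0.55412124 0.37944616 0.092     ]
[0.53824131 0.33948583 0.16      ] [-0. -0. -1.] (array([-8.43, 33.6 ,  7.1 ]), array([ 0. ,  0. , 85.8]))
[0.53837967 0.33983418 0.15715299] [ 0.09554236  0.24053889 -0.96592583] (array([-8.39, 33.6 ,  7.38]), array([12.1, 11.3, 85.3]))
```

jog_arm([
  {"x": -1,"y": 4,"z": 0,"wz": 10,"claw": 0},
  {"x": -2,"y": 8,"z": 0,"wz": 20,"claw": 0},
  {"x": -3,"y": 12,"z": 0.5,"wz": 30,"claw": 0},
  {"x": -4,"y": 16,"z": 1,"wz": 40,"claw": 0},
  {"x": -5,"y": 20,"z": 1.5,"wz": 50,"claw": 0},
  {"x": -6,"y": 25,"z": 2,"wz": 60,"claw": 0},
  {"x": -7.5,"y": 29,"z": 2.5,"wz": 70,"claw": 0},
  {"x": -8.4,"y": 33.6,"z": 3,"wz": 80,"claw": 0},
  {"x": -8.4,"y": 33.6,"z": 3,"wz": 85.8,"claw": 0},
  {"x": -8.4,"y": 33.6,"z": 3,"wz": 85.8,"claw": 0},
])

```text
schema error: expected keys wx, wy, wz, x, y, z, claw
```

Run:
```python
from h import *
f=grab('wrist','w1.png'); o=bot.observe();print(o['clock'],o['position'],o['tool_rot'],o['force'],o['grip_width'])
print('eye px',proj(f,eye,True),'hinge',proj(f,H,True),f['origin'],f['orientation'])
M=R.from_euler('xyz',o['tool_rot']).as_matrix()
print(inc(*hasp(.032,.16,0)))
```

```text
0.2 [0.27279956 0.5621151  0.23094466] [3.14157024e+00 6.66422153e-04 1.11893967e+00] [-0.04905044 -0.01858637 -0.13142095] 0.08527630064924856
eye px [282.42146253 389.0463289 ] hinge [294.16499198 411.92470372] [0.21204349 0.5917147  0.37306623] [2.87406075e+00 1.75024664e-03 1.11846983e+00]
(array([-8.43, 33.6 ,  7.1 ]), array([ 0. ,  0. , 85.8]))
```

View pics/w1.png

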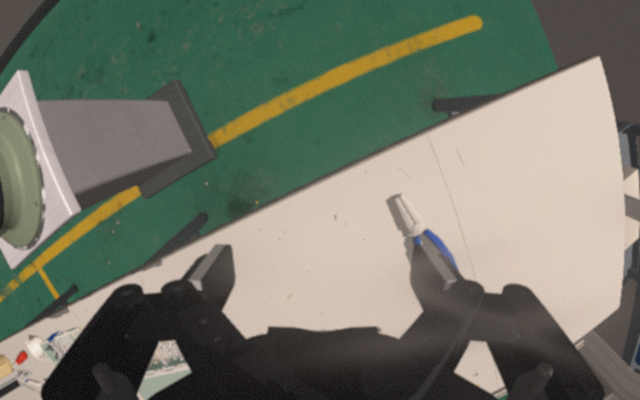

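All seven keys are needed in each row; nothing moved yet.

jog_arm([
  {"x": -1,"y": 4,"z": 0,"wx": 0,"wy": 0,"wz": 10,"claw": 0},
  {"x": -2,"y": 8,"z": 0,"wx": 0,"wy": 0,"wz": 20,"claw": 0},
  {"x": -3,"y": 12,"z": 0.5,"wx": 0,"wy": 0,"wz": 30,"claw": 0},
  {"x": -4,"y": 16,"z": 1,"wx": 0,"wy": 0,"wz": 40,"claw": 0},
  {"x": -5,"y": 20,"z": 1.5,"wx": 0,"wy": 0,"wz": 50,"claw": 0},
  {"x": -6,"y": 25,"z": 2,"wx": 0,"wy": 0,"wz": 60,"claw": 0},
  {"x": -7.5,"y": 29,"z": 2.5,"wx": 0,"wy": 0,"wz": 70,"claw": 0},
  {"x": -8.4,"y": 33.6,"z": 3,"wx": 0,"wy": 0,"wz": 80,"claw": 0},
  {"x": -8.4,"y": 33.6,"z": 3,"wx": 0,"wy": 0,"wz": 85.8,"claw": 0},
  {"x": -8.4,"y": 33.6,"z": 3,"wx": 0,"wy": 0,"wz": 85.8,"claw": 0},
])

```text
clock: 1.45
position: [0.5383, 0.3397, 0.2007]
tool_rot: [3.14, 0.0, -0.378]
force: [0.0, 0.8, -0.1]
grip_width: 0.0
```

Run:
```python
from h import *
f=grab('wrist','w2.png'); o=bot.observe();print(o['clock'],o['position'],o['tool_rot'],o['force'],o['grip_width'])
print('eye px',proj(f,eye,True),'hinge',proj(f,H,True),f['origin'],f['orientation'])
print(inc(*hasp(.032,.16,0)))
```

```text
1.5 [0.53801874 0.34024642 0.2008206 ] [ 3.14067413e+00  3.14752920e-04 -3.75492696e-01] [ 0.41535904  0.31077976 -0.21685334] -2.8657204660694398e-05
eye px [323.08244712 162.70895383] hinge [323.18134226 144.91155917] [0.56271576 0.40247701 0.34279223] [ 2.87120578e+00  1.12259325e-03 -3.78670712e-01]
(array([0.05, 0.06, 4.08]), array([0.1, 0. , 0.2]))
```

View pics/w2.png

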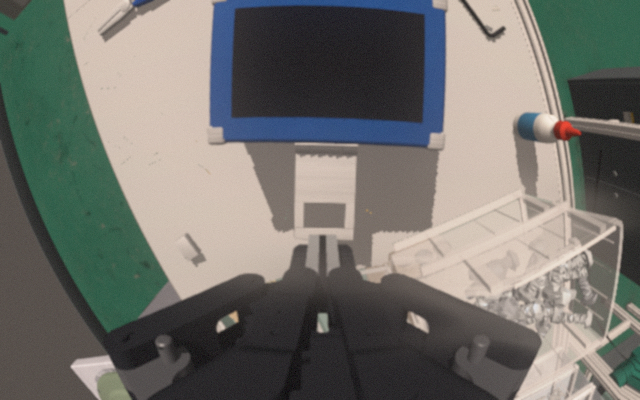

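Run:
```python
from h import *
for a in[(30,.12),(30,.10),(32,.088),(30,.075),(26,.066),(20,.060),(13,.056),(7,.054),(3,.054),(1,.054)]:
    print(a,*inc(*hasp(a[0]/1e3,a[1],15)))
```

```text
(30, 0.12) [ 0.05 -0.18  8.37] [15.1  0.   0.2]
(30, 0.1) [ 0.05 -0.18 10.37] [15.1  0.   0.2]
(32, 0.088) [5.000e-02 1.000e-02 1.157e+01] [15.1  0.   0.2]
(30, 0.075) [ 0.05 -0.19 12.87] [15.1  0.   0.2]
(26, 0.066) [ 0.05 -0.59 13.77] [15.1  0.   0.2]
(20, 0.06) [ 0.06 -1.19 14.37] [15.1  0.   0.2]
(13, 0.056) [ 0.06 -1.89 14.77] [15.1  0.   0.2]
(7, 0.054) [ 0.06 -2.49 14.96] [15.1  0.   0.2]
(3, 0.054) [ 0.06 -2.89 14.96] [15.1  0.   0.2]
(1, 0.054) [ 0.06 -3.09 14.96] [15.1  0.   0.2]
```

jog_arm([
  {"x": 0,"y": 0,"z": 4,"wx": 8,"wy": 0,"wz": 0,"claw": 0},
  {"x": 0,"y": -0.2,"z": 8,"wx": 15,"wy": 0,"wz": 0,"claw": 0},
  {"x": 0,"y": -0.2,"z": 9.5,"wx": 15,"wy": 0,"wz": 0,"claw": 0},
  {"x": 0,"y": 0,"z": 10.5,"wx": 15,"wy": 0,"wz": 0,"claw": 0},
  {"x": 0,"y": 0,"z": 11.5,"wx": 15,"wy": 0,"wz": 0,"claw": 0},
  {"x": 0,"y": -0.1,"z": 12.2,"wx": 15,"wy": 0,"wz": 0,"claw": 0},
  {"x": 0,"y": -0.2,"z": 12.9,"wx": 15,"wy": 0,"wz": 0,"claw": 0},
])

```text
clock: 2.38
position: [0.5389, 0.3428, 0.0719]
tool_rot: [-2.88, -0.0, -0.375]
force: [-0.2, 0.5, 1.8]
grip_width: 0.0001
```

Run:
```python
from h import *
f=grab('wrist','w3.png'); o=bot.observe();print(o['clock'],o['position'],o['tool_rot'],o['force'],o['grip_width'])
for a in[(30,.075),(26,.066),(20,.060),(13,.056),(7,.054),(3,.054),(1,.054)]:
    print(a,*inc(*hasp(a[0]/1e3,a[1],15)))
```

```text
2.425 [0.53845591 0.34250184 0.07086285] [-2.88112273e+00  4.73920393e-04 -3.74593830e-01] [-0.75093143  0.32342161 -0.68915394] -0.00016482053860604305
(30, 0.075) [ 0.09  0.02 -0.14] [0.1 0.1 0.2]
(26, 0.066) [ 0.09 -0.14  0.83] [0.1 0.1 0.2]
(20, 0.06) [ 0.1  -0.56  1.57] [0.1 0.1 0.2]
(13, 0.056) [ 0.1  -1.14  2.14] [0.1 0.1 0.2]
(7, 0.054) [ 0.1  -1.67  2.48] [0.1 0.1 0.2]
(3, 0.054) [ 0.1  -2.05  2.59] [0.1 0.1 0.2]
(1, 0.054) [ 0.1  -2.25  2.64] [0.1 0.1 0.2]
```

View pics/w3.png

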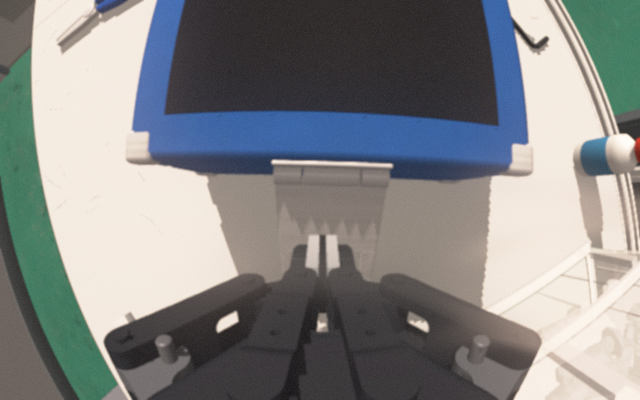

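The strap is seen going down from its knuckle (330,172) under the fingertips (323,240), so it is following. I continue the arc.

jog_arm([
  {"x": 0,"y": -0.1,"z": 0.8,"wx": 0,"wy": 0,"wz": 0,"claw": 0},
  {"x": 0,"y": -0.5,"z": 1.5,"wx": 0,"wy": 0,"wz": 0,"claw": 0},
  {"x": 0,"y": -1.1,"z": 2.1,"wx": 0,"wy": 0,"wz": 0,"claw": 0},
  {"x": 0,"y": -1.6,"z": 2.4,"wx": 0,"wy": 0,"wz": 0,"claw": 0},
  {"x": 0,"y": -1.9,"z": 2.5,"wx": 0,"wy": 0,"wz": 0,"claw": 0},
  {"x": 0,"y": -2.1,"z": 2.6,"wx": 0,"wy": 0,"wz": 0,"claw": 0},
  {"x": 0,"y": -2.2,"z": 2.6,"wx": 0,"wy": 0,"wz": 0,"claw": 0},
])

```text
clock: 3.3
position: [0.5483, 0.3676, 0.0511]
tool_rot: [-2.883, 0.001, -0.375]
force: [-4.0, -10.4, 2.2]
grip_width: 0.0002
```

Run:
```python
from h import *
f=grab('wrist','w4.png'); o=bot.observe();print(o['clock'],o['position'],o['tool_rot'],o['force'],o['grip_width'])
for a in[(3,.054),(1,.054)]:
    print(a,*inc(*hasp(a[0]/1e3,a[1],15)))
```

```text
3.35 [0.54824012 0.36751011 0.05109934] [-2.88288160e+00  1.23646423e-03 -3.75051699e-01] [-2.50348116 -7.55112907  1.66984999] 2.7768261246569153e-05
(3, 0.054) [ 0.11  0.03 -0.01] [0.2 0.1 0.2]
(1, 0.054) [ 0.11 -0.16  0.04] [0.2 0.1 0.2]
```

View pics/w4.png

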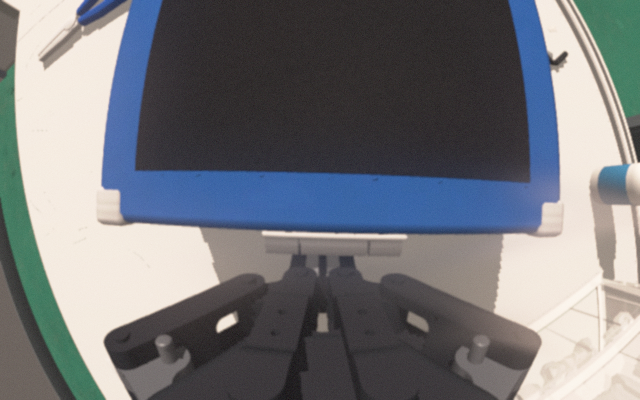

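jog_arm([
  {"x": 0,"y": -0.2,"z": 0,"wx": 0,"wy": 0,"wz": 0,"claw": 0},
  {"x": 0,"y": -0.3,"z": 0,"wx": 0,"wy": 0,"wz": 0,"claw": 0},
  {"x": 0,"y": -0.3,"z": 0,"wx": 0,"wy": 0,"wz": 0,"claw": 0},
])

```text
clock: 3.72
position: [0.5484, 0.3677, 0.0511]
tool_rot: [-2.887, 0.003, -0.376]
force: [-6.4, -16.1, 3.7]
grip_width: -0.0001
```

jog_arm([
  {"x": 0,"y": 0.8,"z": -0.8,"wx": 0,"wy": 0,"wz": 0,"claw": 0},
  {"x": 0,"y": 2,"z": -3,"wx": 0,"wy": 0,"wz": 0,"claw": 0},
  {"x": 0,"y": 3,"z": -8,"wx": -5,"wy": 0,"wz": 0,"claw": 0},
  {"x": 0,"y": 4,"z": -13,"wx": -15,"wy": 0,"wz": 0,"claw": 0},
  {"x": 0,"y": 4,"z": -14,"wx": -15,"wy": 0,"wz": 0,"claw": 0},
  {"x": 0,"y": 4,"z": -14,"wx": -15,"wy": 0,"wz": 0,"claw": 0},
])

```text
clock: 4.47
position: [0.5215, 0.2993, 0.1769]
tool_rot: [3.137, 0.002, -0.375]
force: [-0.8, -0.4, -1.0]
grip_width: -0.0003
```

Run:
```python
from h import *
f=grab('wrist','w5.png'); o=bot.observe();print(o['clock'],o['position'],o['tool_rot'],o['force'],o['grip_width'])
np.save('w5.npy',f,allow_pickle=True)
print('eye px',proj(f,eye,True),'hinge',proj(f,H,True))
e=proj(f,eye,True).astype(int);crop(f,e[0]-60,e[1]-60,e[0]+60,e[1]+60,5,'c5.png'); print(e)
s=grab('side','s5.png'); crop(s,260,115,350,180,8,'c6.png'); grab('top','t5.png')
```

```text
4.525 [0.52123163 0.29873258 0.17605359] [ 3.13592293  0.00319421 -0.3760122 ] [-1.1911177   0.12425654  0.06662374] 2.916117215880886e-05
eye px [324.47773917 117.28832877] hinge [324.83227001  88.05812787]
[324 117]
```

View pics/w5.png

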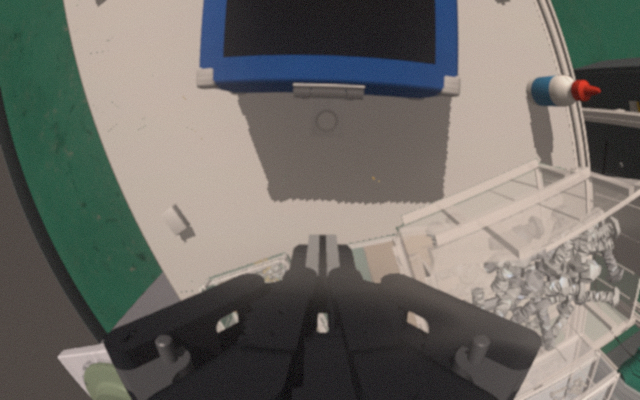

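View pics/c5.png

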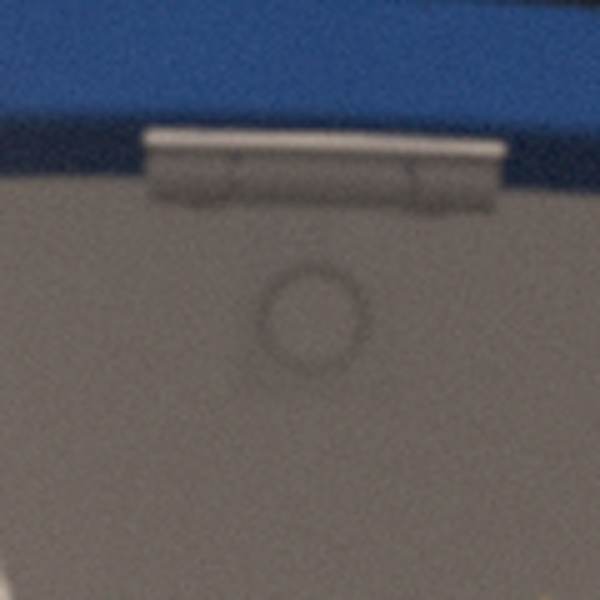

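View pics/c6.png

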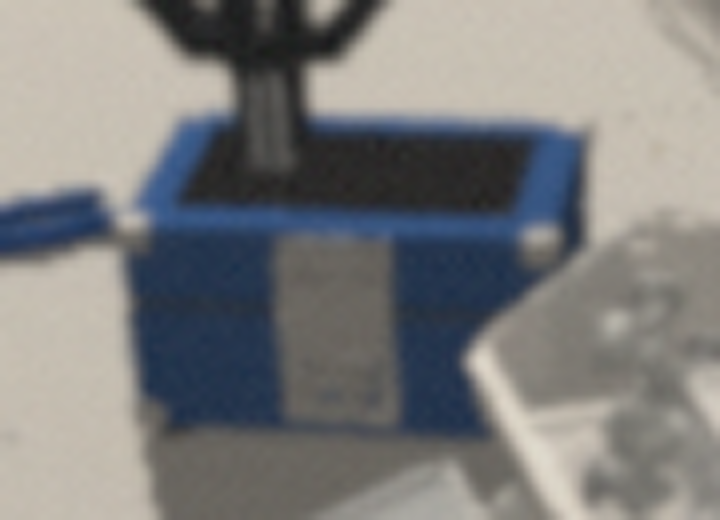

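Run:
```python
from h import *
f=np.load('w5.npy',allow_pickle=True).item()
P=lambda a,b:(264+a/5-.4,57+b/5-.4)
for q in[(315,318),(256,318),(374,318),(315,262),(315,374)]: print(plane(f,*P(*q),.045,True))
print(eye)
a,b=plane(f,*P(145,135),.1,True),plane(f,*P(505,150),.1,True);print('hinge plate',a,b,np.linalg.norm(a-b),(a+b)/2,np.degrees(np.arctan2(*(a-b)[1::-1])))
m=plane(f,*P(325,135),.1,True);e=plane(f,*P(315,318),.045,True);print((e-m)@ex,(e-m)@ey)
# pin refine: increments to view pose over pin
print(inc(np.array([.473,-.367,.20]),rot(-38)))
```

```text
[0.54678538 0.35592591 0.045     ]
[0.53718308 0.35972266 0.045     ]
[0.55641966 0.35218764 0.045     ]
[0.55040777 0.3651426  0.045     ]
[0.5431606  0.34669388 0.045     ]
[0.546 0.359 0.045]
hinge plate [0.53423435 0.39026027 0.1       ] [0.58021822 0.37006699 0.1       ] 0.050222350760873134 [0.55722629 0.38016363 0.1       ] 156.29187805426588
-0.02709400903613914 0.0007009800750484288
(array([19.98, 63.64, -2.08]), array([ 0.4,  0.2, 16.4]))
```

Run:
```python
from h import *
for p in[(.5,.25,.30),(.46,.12,.30),(.44,-.1,.30),(.455,-.25,.28),(.473,-.367,.2)]:
  print(p,*inc(np.array(p),rot(-6.8)))
```

```text
(0.5, 0.25, 0.3) [ -0.25   5.35 -12.41] [  0.4   0.3 -14.8]
(0.46, 0.12, 0.3) [  0.82  18.91 -12.32] [  0.4   0.3 -14.8]
(0.44, -0.1, 0.3) [  7.05  40.1  -12.19] [  0.4   0.3 -14.8]
(0.455, -0.25, 0.28) [ 13.97  53.48 -10.13] [  0.4   0.3 -14.8]
(0.473, -0.367, 0.2) [19.98 63.64 -2.08] [  0.4   0.3 -14.8]
```

jog_arm([
  {"x": 0,"y": 2,"z": -5,"wx": 0,"wy": 0,"wz": 0,"claw": 0},
  {"x": 0,"y": 5,"z": -11,"wx": 0,"wy": 0,"wz": 0,"claw": 0},
  {"x": 0,"y": 11,"z": -12.3,"wx": 0,"wy": 0,"wz": 0,"claw": 0},
  {"x": 0.5,"y": 17,"z": -12.3,"wx": 0,"wy": 0,"wz": 0,"claw": 0},
  {"x": 2,"y": 23,"z": -12.3,"wx": 0,"wy": 0,"wz": 0,"claw": 0},
  {"x": 4,"y": 29,"z": -12.3,"wx": 0,"wy": 0,"wz": -4,"claw": 0},
  {"x": 6,"y": 35,"z": -12.3,"wx": 0,"wy": 0,"wz": -8,"claw": 0},
  {"x": 8,"y": 41,"z": -12.2,"wx": 0,"wy": 0,"wz": -12,"claw": 0},
  {"x": 11,"y": 47,"z": -12,"wx": 0,"wy": 0,"wz": -14.8,"claw": 0},
  {"x": 14,"y": 53,"z": -11,"wx": 0,"wy": 0,"wz": -14.8,"claw": 60},
])

```text
clock: 5.88
position: [0.4558, -0.2358, 0.2898]
tool_rot: [3.136, 0.005, -0.118]
force: [1.1, 2.0, 0.6]
grip_width: 0.0169
```

Run:
```python
from h import *
o=bot.observe();print(o['clock'],o['position'],o['tool_rot'],o['force'],o['grip_width'])
print(inc(np.array([.473,-.40,.20]),rot(-6.8)))
```

```text
5.875 [ 0.45580255 -0.23581507  0.28979637] [ 3.13640712  0.00464373 -0.11788426] [1.13782016 1.97463006 0.58513557] 0.016860598832346627
(array([ 3.68, 16.06,  9.05]), array([0.3, 0.3, 0. ]))
```

jog_arm([
  {"x": 1.5,"y": 6,"z": 1,"wx": 0.3,"wy": 0.3,"wz": 0,"claw": 60},
  {"x": 3,"y": 12,"z": 5,"wx": 0.3,"wy": 0.3,"wz": 0,"claw": 60},
  {"x": 3.7,"y": 16.1,"z": 9,"wx": 0.3,"wy": 0.3,"wz": 0,"claw": 60},
  {"x": 3.7,"y": 16.1,"z": 9,"wx": 0.3,"wy": 0.3,"wz": 0,"claw": 60},
  {"x": 3.7,"y": 16.1,"z": 9,"wx": 0.3,"wy": 0.3,"wz": 0,"claw": 60},
])

```text
clock: 6.5
position: [0.4724, -0.4007, 0.1996]
tool_rot: [-3.141, 0.001, -0.119]
force: [-0.8, 0.4, 0.2]
grip_width: 0.0512
```

Run:
```python
from h import *
f=grab('wrist','w6.png'); o=bot.observe();print(o['clock'],o['position'],o['tool_rot'],o['force'],o['grip_width'])
np.save('w6.npy',f,allow_pickle=True)
im=f['pixels'].astype(int);m=((im[...,0]>90)&(im[...,1]<70)&(im[...,2]<70)).astype(np.uint8)
n,l,st,c=cv2.connectedComponentsWithStats(m)
for i in range(1,n):
    if st[i,4]>40: print(st[i],c[i])
for z in(.04,.061,.079): print(proj(f,(.473,-.367,z),True))
```

```text
6.55 [ 0.47312537 -0.4000794   0.20057346] [-3.14107949e+00 -8.07776310e-04 -1.18095608e-01] [-1.06602674  0.47764725  1.11526841] 0.05143928780931348
[311 144  21  24 381] [320.70866142 155.49868766]
[ 205  191   36   64 1070] [223.08598131 220.64205607]
[319.62231055 149.74328047]
[319.39608641 152.29043339]
[319.17415155 154.79272293]
```

View pics/w6.png

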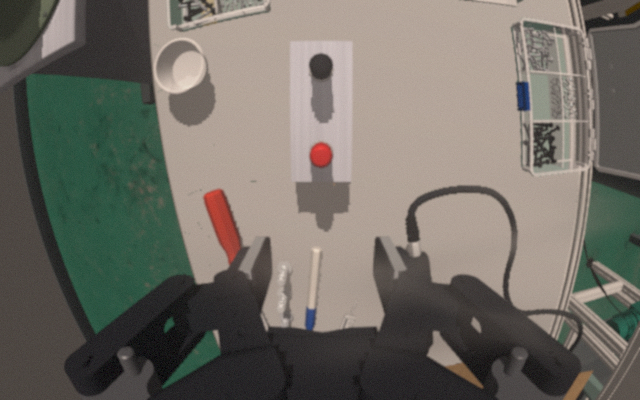

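Run:
```python
from h import *
f=np.load('w6.npy',allow_pickle=True).item()
print(plane(f,320.8,156.5,.079,True),plane(f,320.7,155.5,.070,True))
print('black',plane(f,320.5,66.5,.079,True))
for p in[(.474,-.3685,.13),(.474,-.3685,.046)]: print(inc(np.array(p),rot(-6.8)))
crop(f,270,30,370,200,4,'c7.png')
```

```text
[ 0.47419932 -0.36862964  0.079     ] [ 0.47402034 -0.36891971  0.07      ]
black [ 0.48317977 -0.29221044  0.079     ]
(array([-0.29, -3.14,  7.06]), array([-0., -0.,  0.]))
(array([-0.3 , -3.14, 15.46]), array([-0., -0.,  0.]))
```

View pics/c7.png

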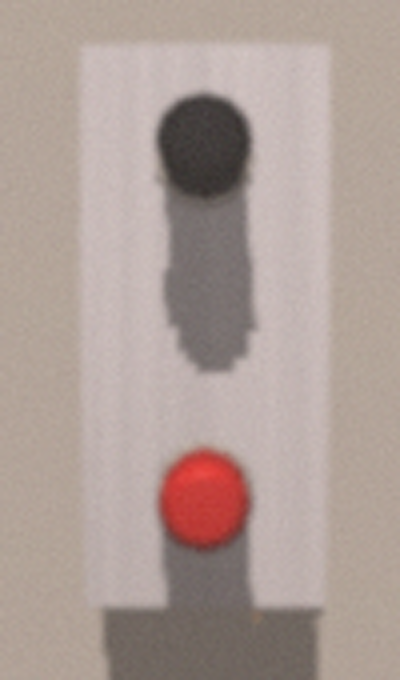

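jog_arm([
  {"x": -0.3,"y": -1.5,"z": 3,"wx": 0,"wy": 0,"wz": 0,"claw": 60},
  {"x": -0.3,"y": -3.1,"z": 7,"wx": 0,"wy": 0,"wz": 0,"claw": 60},
  {"x": -0.3,"y": -3.1,"z": 10,"wx": 0,"wy": 0,"wz": 0,"claw": 60},
  {"x": -0.3,"y": -3.1,"z": 13,"wx": 0,"wy": 0,"wz": 0,"claw": 60},
  {"x": -0.3,"y": -3.1,"z": 15.2,"wx": 0,"wy": 0,"wz": 0,"claw": 60},
  {"x": -0.3,"y": -3.1,"z": 15.2,"wx": 0,"wy": 0,"wz": 0,"claw": 60},
])

```text
clock: 7.3
position: [0.4743, -0.3675, 0.0486]
tool_rot: [-3.14, -0.0, -0.117]
force: [-0.6, 1.2, 0.3]
grip_width: 0.0512
```

Run:
```python
from h import *
f=grab('wrist','w7.png'); o=bot.observe();print(o['clock'],o['position'],o['tool_rot'],o['force'],o['grip_width'])
```

```text
7.35 [ 0.47456562 -0.36810947  0.04953558] [-3.14091292e+00 -1.50521427e-03 -1.16945775e-01] [-0.23038407  0.17176446  0.55453215] 0.05103341561573066
```

View pics/w7.png

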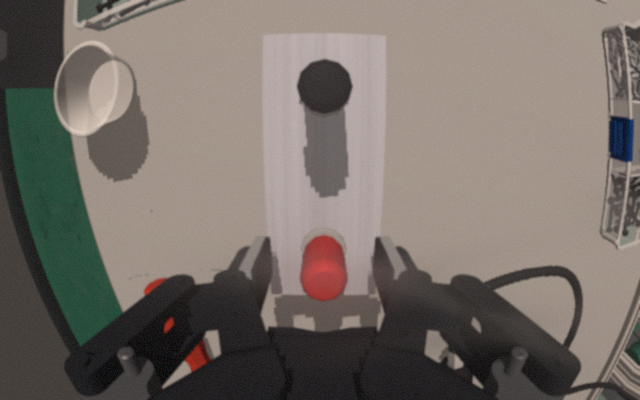

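The red knob (323,268) is centred between the pads (columns 262 and 382). I close and lift.

jog_arm([
  {"x": 0,"y": 0,"z": 0,"wx": 0,"wy": 0,"wz": 0,"claw": 15},
  {"x": 0,"y": 0,"z": 0,"wx": 0,"wy": 0,"wz": 0,"claw": 5},
  {"x": 0,"y": 0,"z": 0,"wx": 0,"wy": 0,"wz": 0,"claw": 0},
  {"x": 0,"y": 0,"z": 0,"wx": 0,"wy": 0,"wz": 0,"claw": 0},
  {"x": 0,"y": 0,"z": 0,"wx": 0,"wy": 0,"wz": 0,"claw": 0},
  {"x": 0,"y": 0,"z": 0,"wx": 0,"wy": 0,"wz": 0,"claw": 0},
], squeeze=50)

```text
clock: 8.1
position: [0.4755, -0.3682, 0.0511]
tool_rot: [-3.141, -0.004, -0.117]
force: [-0.5, 3.6, 13.6]
grip_width: 0.0194
```

Run:
```python
from h import *
o=bot.observe();print(o['clock'],o['position'],o['tool_rot'],o['force'],o['grip_width'])
```

```text
8.1 [ 0.47545836 -0.36820738  0.05108788] [-3.14111605 -0.00367904 -0.11666016] [-0.53391815  3.64485652 13.56482101] 0.01944621490926898
```

jog_arm([
  {"x": 0,"y": 0,"z": -1,"wx": 0,"wy": 0,"wz": 0,"claw": 0},
  {"x": 0,"y": 0,"z": -3,"wx": 0,"wy": 0,"wz": 0,"claw": 0},
  {"x": 0,"y": 0,"z": -6,"wx": 0,"wy": 0,"wz": 0,"claw": 0},
  {"x": 0,"y": 0,"z": -10,"wx": 0,"wy": 0,"wz": 0,"claw": 0},
  {"x": 0,"y": 0,"z": -15,"wx": 0,"wy": 0,"wz": 0,"claw": 0},
  {"x": 0,"y": 0,"z": -19,"wx": 0,"wy": 0,"wz": 0,"claw": 0},
  {"x": 0,"y": 0,"z": -19,"wx": 0,"wy": 0,"wz": 0,"claw": 0},
])

```text
clock: 8.98
position: [0.4754, -0.3692, 0.2452]
tool_rot: [3.14, -0.009, -0.117]
force: [0.4, 0.4, -1.4]
grip_width: 0.0189
```

Run:
```python
from h import *
f=grab('wrist','w8.png'); o=bot.observe();print(o['clock'],o['position'],o['tool_rot'],o['force'],o['grip_width'])
s=grab('side','s8.png');t=grab('top','t8.png');p=proj(s,o['position']).astype(int);print(p);crop(s,p[0]-50,p[1]-50,p[0]+50,p[1]+50,6,'c8.png')
import pickle;pickle.dump((f,s,t,o),open('f8.pkl','wb'))
```

```text
9.025 [ 0.47499375 -0.36845163  0.24312529] [ 3.14126313 -0.00643386 -0.11675786] [-0.14274648  0.39841186 -1.22986765] 0.019134114974549848
[349 262]
```

View pics/w8.png

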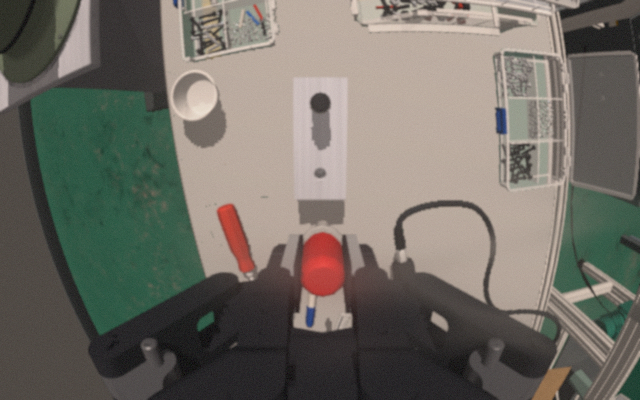

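View pics/c8.png

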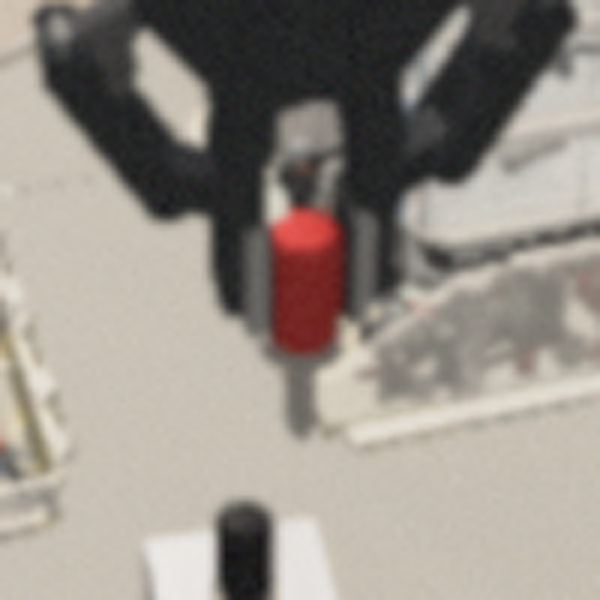

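Run:
```python
from h import *
import pickle
f,s,t,o=pickle.load(open('f8.pkl','rb'))
h=plane(f,320.2,173,.04,True);print('hole',h, 'black',plane(f,320.3,102.5,.079,True))
M=R.from_euler('xyz',o['tool_rot']).as_matrix()
P=o['position']
for d in(-.028,0,.011,.045):
    print(d,(proj(s,P+M[:,2]*d)-[299,212])*6, 'down',(proj(s,P-[0,0,d])-[299,212])*6, proj(f,P+M[:,2]*d,True))
crop(f,260,190,390,310,5,'c9.png')
```

```text
hole [ 0.47423721 -0.36776941  0.04      ] black [ 0.4835343  -0.29000973  0.079     ]
-0.028 [306.40001789 218.16328181] down [307.10280613 218.10132423] [322.61063709 276.30511797]
0 [305.58066433 300.2294973 ] down [305.58066433 300.2294973 ] [322.46891706 249.06929742]
0.011 [305.27042465 331.30301475] down [305.004304   331.32740263] [322.42478075 240.59210693]
0.045 [304.35031983 423.46044736] down [303.29488646 423.5601633 ] [322.31661635 219.82698156]
```

View pics/c9.png

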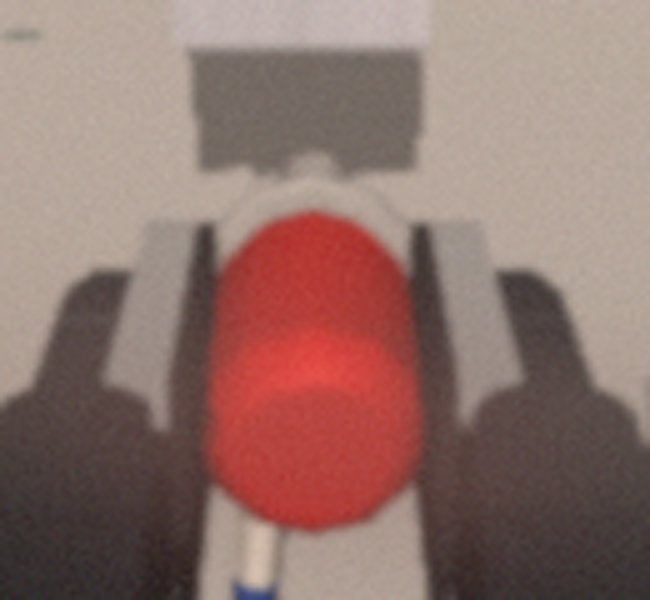

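Run:
```python
from h import *
for p in[(.46,-.25,.33),(.44,-.1,.33),(.45,.1,.33),(.48,.2,.33),(.525,.30,.17)]:
  print(p,*inc(np.array(p),rot(-21.7)))
```

```text
(0.46, -0.25, 0.33) [ -2.78 -11.54  -8.9 ] [-0.1 -0.2 15. ]
(0.44, -0.1, 0.33) [ -6.51 -26.21  -8.9 ] [-0.1 -0.2 15. ]
(0.45, 0.1, 0.33) [ -7.85 -46.19  -8.89] [-0.1 -0.2 15. ]
(0.48, 0.2, 0.33) [ -6.03 -56.47  -8.87] [-0.1 -0.2 15. ]
(0.525, 0.3, 0.17) [ -2.78 -66.91   7.15] [-0.1 -0.2 15. ]
```

jog_arm([
  {"x": -0.5,"y": -2,"z": -5,"wx": 0,"wy": 0,"wz": 0,"claw": 0},
  {"x": -2,"y": -8,"z": -9,"wx": 0,"wy": 0,"wz": 0,"claw": 0},
  {"x": -3.5,"y": -14,"z": -9,"wx": 0,"wy": 0,"wz": 3,"claw": 0},
  {"x": -5,"y": -20,"z": -9,"wx": 0,"wy": 0,"wz": 6,"claw": 0},
  {"x": -6.5,"y": -26,"z": -9,"wx": 0,"wy": 0,"wz": 9,"claw": 0},
  {"x": -7,"y": -32,"z": -9,"wx": 0,"wy": 0,"wz": 12,"claw": 0},
  {"x": -7.5,"y": -38,"z": -9,"wx": 0,"wy": 0,"wz": 15,"claw": 0},
  {"x": -7.8,"y": -44,"z": -9,"wx": 0,"wy": 0,"wz": 15,"claw": 0},
  {"x": -7.2,"y": -50,"z": -9,"wx": 0,"wy": 0,"wz": 15,"claw": 0},
  {"x": -6,"y": -56,"z": -9,"wx": 0,"wy": 0,"wz": 15,"claw": 0},
])

```text
clock: 10.38
position: [0.4793, 0.1973, 0.3307]
tool_rot: [-3.14, -0.002, -0.378]
force: [1.7, -1.2, -0.5]
grip_width: 0.019
```

Run:
```python
from h import *
o=bot.observe();print(o['clock'],o['position'],o['tool_rot'],o['force'],o['grip_width'])
print(inc(np.array([.525,.30,.17]),rot(-21.7)))
```

```text
10.375 [0.47930804 0.19730913 0.33074518] [-3.14048193e+00 -2.05119686e-03 -3.77925063e-01] [ 1.68488663 -1.24922474 -0.54083049] 0.01903687383601097
(array([  0.42, -11.21,  16.09]), array([-0.1, -0.1,  0. ]))
```

jog_arm([
  {"x": 0.4,"y": -5,"z": 3,"wx": 0,"wy": 0,"wz": 0,"claw": 0},
  {"x": 0.4,"y": -9,"z": 7,"wx": 0,"wy": 0,"wz": 0,"claw": 0},
  {"x": 0.4,"y": -11.2,"z": 12,"wx": 0,"wy": 0,"wz": 0,"claw": 0},
  {"x": 0.4,"y": -11.2,"z": 16,"wx": 0,"wy": 0,"wz": 0,"claw": 0},
  {"x": 0.4,"y": -11.2,"z": 16,"wx": 0,"wy": 0,"wz": 0,"claw": 0},
  {"x": 0.4,"y": -11.2,"z": 16,"wx": 0,"wy": 0,"wz": 0,"claw": 0},
])

```text
clock: 11.12
position: [0.5253, 0.2997, 0.1722]
tool_rot: [-3.14, -0.003, -0.379]
force: [0.0, 0.4, 0.8]
grip_width: 0.019
```

Run:
```python
from h import *
f=grab('wrist','w9.png'); o=bot.observe();print(o['clock'],o['position'],o['tool_rot'],o['force'],o['grip_width'])
import pickle;pickle.dump((f,o),open('f9.pkl','wb'))
e=proj(f,[.5465,.357,.045],True);print(e);x,y=e.astype(int)
print(x-60,y-50);crop(f,x-60,y-50,x+60,y+50,5,'c10.png')
```

```text
11.175 [0.52548842 0.29995186 0.17263311] [-3.13884961 -0.00320642 -0.37845935] [-0.25286081  0.6596083   0.42834547] 0.01915091832887511
[320.95216469 122.29352689]
260 72
```

View pics/c10.png

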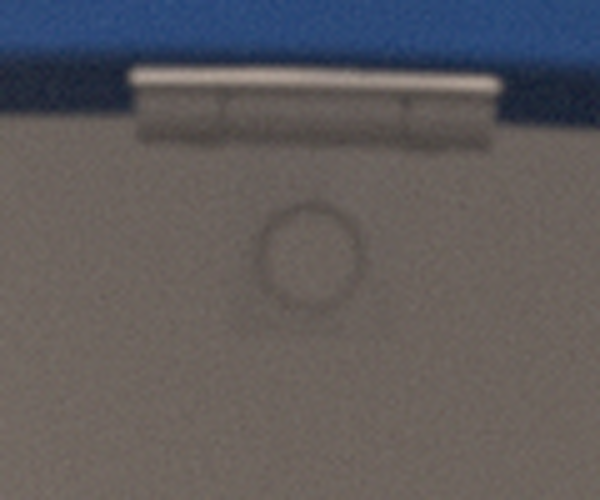

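View pics/w9.png

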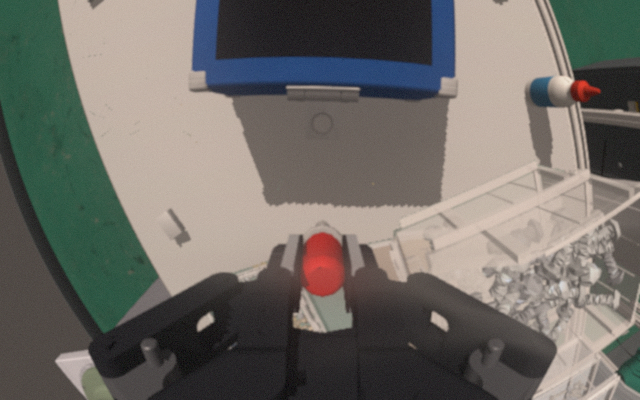

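Run:
```python
from h import *
import pickle
f,o=pickle.load(open('f9.pkl','rb'))
e=plane(f,321.8,123.2,.045,True);print(e)
for z in(.13,.102,.085,.07,.057): 
    p=e.copy();p[2]=z;print(z,*inc(p,rot(-21.7)))
```

```text
[0.5468864 0.3559962 0.045    ]
0.13 [-0.1  -5.99  4.28] [-0.2 -0.2  0. ]
0.102 [-0.11 -5.98  7.08] [-0.2 -0.2  0. ]
0.085 [-0.11 -5.97  8.78] [-0.2 -0.2  0. ]
0.07 [-0.12 -5.97 10.28] [-0.2 -0.2  0. ]
0.057 [-0.12 -5.97 11.58] [-0.2 -0.2  0. ]
```

jog_arm([
  {"x": -0.1,"y": -3,"z": 1.5,"wx": -0.2,"wy": -0.2,"wz": 0,"claw": 0},
  {"x": -0.1,"y": -6,"z": 4,"wx": -0.2,"wy": -0.2,"wz": 0,"claw": 0},
  {"x": -0.1,"y": -6,"z": 6,"wx": -0.2,"wy": -0.2,"wz": 0,"claw": 0},
  {"x": -0.1,"y": -6,"z": 7,"wx": -0.2,"wy": -0.2,"wz": 0,"claw": 0},
  {"x": -0.1,"y": -6,"z": 7,"wx": -0.2,"wy": -0.2,"wz": 0,"claw": 0},
])

```text
clock: 11.8
position: [0.5472, 0.3555, 0.1033]
tool_rot: [3.141, 0.0, -0.379]
force: [-0.7, -0.8, 0.1]
grip_width: 0.0193
```

Run:
```python
from h import *
f=grab('wrist','w10.png'); o=bot.observe();print(o['clock'],o['position'],o['tool_rot'],o['force'],o['grip_width'])
s=grab('side','s10.png');crop(s,270,105,350,175,8,'c11.png');crop(f,260,180,390,300,5,'c12.png')
e=np.array([.5469,.3560,.045]);print(inc(e+[0,0,.057-.045],rot(-21.7)),(proj(s,e)-[270,105])*8,(proj(f,e,True)-[260,180])*5)
M=R.from_euler('xyz',o['tool_rot']).as_matrix();tp=o['position']+M[:,2]*.045;print((proj(s,tp)-[270,105])*8,(proj(f,tp,True)-[260,180])*5)
```

```text
11.85 [0.54740591 0.35565704 0.10380087] [ 3.14145270e+00 -2.73620927e-04 -3.79261338e-01] [ 0.41470737 -0.4824665  -1.20719026] 0.018932649740739528
(array([-0.06,  0.02,  4.7 ]), array([-0., -0., -0.])) [249.81184444 461.09594393] [313.10676501 172.26694308]
[249.30682372 432.44210184] [317.90809778 207.3718539 ]
```

View pics/c11.png

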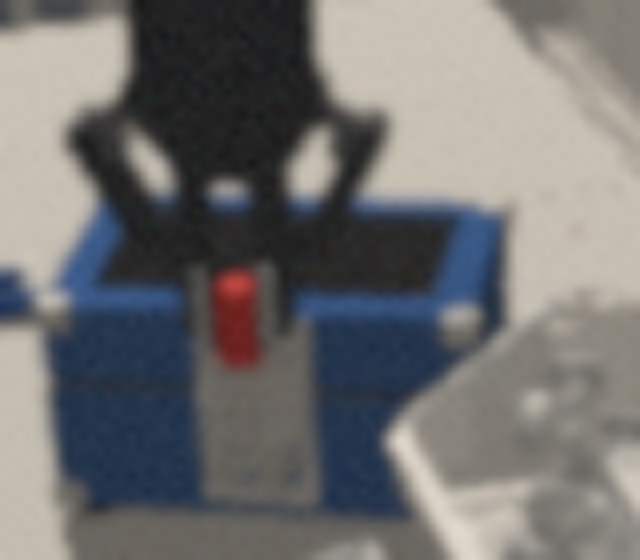

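View pics/c12.png

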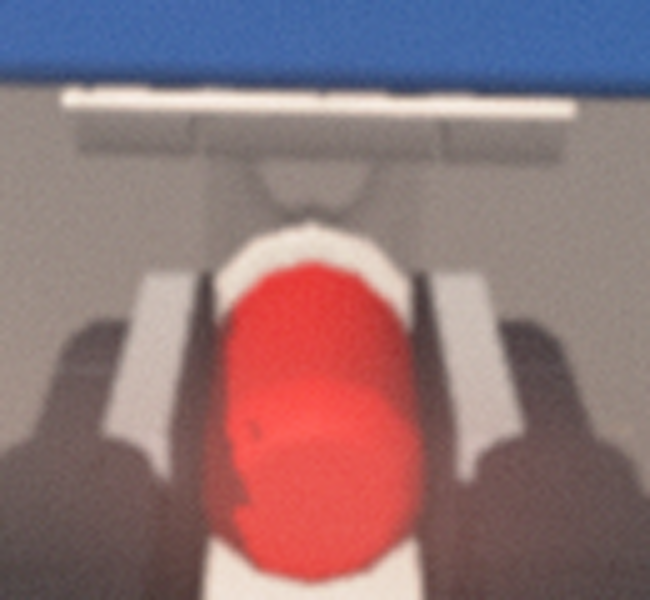

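jog_arm([
  {"x": 0,"y": 0,"z": 0.7,"wx": 0,"wy": 0,"wz": 0,"claw": 0},
  {"x": 0,"y": 0,"z": 1.4,"wx": 0,"wy": 0,"wz": 0,"claw": 0},
  {"x": 0,"y": 0,"z": 2,"wx": 0,"wy": 0,"wz": 0,"claw": 0},
  {"x": 0,"y": 0,"z": 2.4,"wx": 0,"wy": 0,"wz": 0,"claw": 0},
])

```text
clock: 12.4
position: [0.5474, 0.3558, 0.0794]
tool_rot: [3.141, -0.0, -0.379]
force: [0.9, -1.3, -0.4]
grip_width: 0.0189
```

Run:
```python
from h import *
f=grab('wrist','w11.png'); o=bot.observe();print(o['clock'],o['position'],o['tool_rot'],o['force'],o['moment'],o['grip_width'])
crop(f,260,180,390,300,5,'c13.png')
```

```text
12.45 [0.54725999 0.35570139 0.07906172] [ 3.14109801e+00 -5.95043781e-06 -3.79114372e-01] [-0.75714069 -0.17294363 -1.94344638] [-0.01588013  0.03863119 -0.00042111] 0.019493404141605133
```

View pics/c13.png

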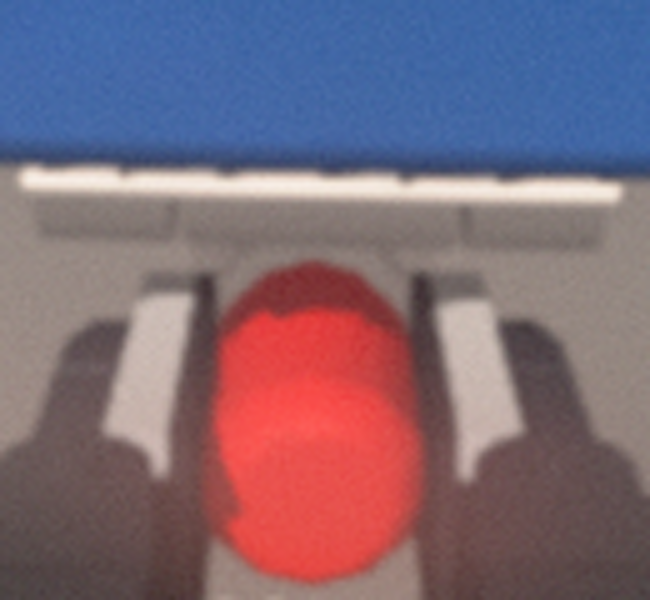

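The tip is 11 mm below the staple's top with no force, so it is in the eye. I keep lowering.

jog_arm([
  {"x": 0,"y": 0,"z": 0.7,"wx": 0,"wy": 0,"wz": 0,"claw": 0},
  {"x": 0,"y": 0,"z": 1.3,"wx": 0,"wy": 0,"wz": 0,"claw": 0},
  {"x": 0,"y": 0,"z": 1.8,"wx": 0,"wy": 0,"wz": 0,"claw": 0},
  {"x": 0,"y": 0,"z": 2.1,"wx": 0,"wy": 0,"wz": 0,"claw": 0},
  {"x": 0,"y": 0,"z": 2.2,"wx": 0,"wy": 0,"wz": 0,"claw": 0},
  {"x": 0,"y": 0,"z": 2.2,"wx": 0,"wy": 0,"wz": 0,"claw": 0},
])

```text
clock: 13.2
position: [0.5473, 0.3557, 0.0571]
tool_rot: [3.141, -0.0, -0.379]
force: [-0.5, 0.4, -0.7]
grip_width: 0.0193
```

jog_arm([
  {"x": 0,"y": 0,"z": 0.1,"wx": 0,"wy": 0,"wz": 0,"claw": 0},
  {"x": 0,"y": 0,"z": 0.2,"wx": 0,"wy": 0,"wz": 0,"claw": 0},
  {"x": 0,"y": 0,"z": 0.2,"wx": 0,"wy": 0,"wz": 0,"claw": 0},
])

```text
clock: 13.58
position: [0.5475, 0.3559, 0.0561]
tool_rot: [-3.141, -0.0, -0.379]
force: [-4.5, -1.9, 13.1]
grip_width: 0.0193
```

Run:
```python
from h import *
o=bot.observe();print(o['clock'],o['position'],o['force'],o['moment'],o['grip_width'])
f=grab('wrist','w12.png');s=grab('side','s12.png');crop(s,270,105,350,175,8,'c14.png')
```

```text
13.575 [0.54752048 0.35589034 0.05611033] [-4.52884901 -1.93101917 13.10080437] [-0.52708972  1.03337645  0.03881231] 0.0193194662589967
```

View pics/c14.png

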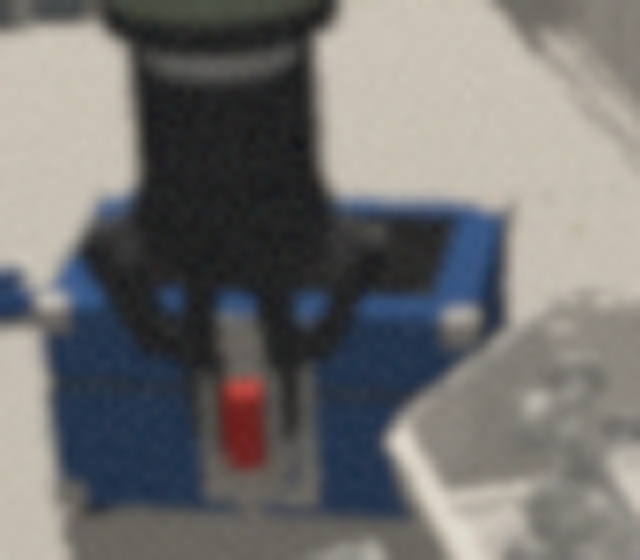

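jog_arm([
  {"x": 0,"y": 0,"z": 0,"wx": 0,"wy": 0,"wz": 0,"claw": 30},
  {"x": 0,"y": 0,"z": 0,"wx": 0,"wy": 0,"wz": 0,"claw": 50},
  {"x": 0,"y": 0,"z": 0,"wx": 0,"wy": 0,"wz": 0,"claw": 60},
  {"x": 0,"y": 0,"z": 0,"wx": 0,"wy": 0,"wz": 0,"claw": 60},
  {"x": 0,"y": 0,"z": -1.5,"wx": 0,"wy": 0,"wz": 0,"claw": 60},
  {"x": 0,"y": 0,"z": -4,"wx": 0,"wy": 0,"wz": 0,"claw": 60},
  {"x": 0,"y": 2,"z": -9,"wx": 0,"wy": 0,"wz": 0,"claw": 60},
  {"x": 0,"y": 6,"z": -12,"wx": 0,"wy": 0,"wz": 0,"claw": 60},
  {"x": 0,"y": 6,"z": -12,"wx": 0,"wy": 0,"wz": 0,"claw": 60},
  {"x": 0,"y": 6,"z": -12,"wx": 0,"wy": 0,"wz": 0,"claw": 60},
])

```text
clock: 14.92
position: [0.5253, 0.3007, 0.1767]
tool_rot: [-3.14, -0.0, -0.379]
force: [-0.5, 0.5, 0.1]
grip_width: 0.0515
```

Run:
```python
from h import *
o=bot.observe();print(o['clock'],o['position'],o['force'],o['grip_width'])
f=grab('wrist','w13.png');s=grab('side','s13.png');t=grab('top','t13.png');crop(s,270,105,350,175,8,'c15.png')
e=np.array([.5469,.356,.045]);p=proj(f,e,True).astype(int);print(p);crop(f,p[0]-60,p[1]-50,p[0]+60,p[1]+50,5,'c16.png')
im=f['pixels'].astype(int);m=((im[...,0]>90)&(im[...,1]<80)&(im[...,2]<80));m[:p[1]-50]=0;m[p[1]+50:]=0;m[:,:p[0]-60]=0;m[:,p[0]+60:]=0
ys,xs=np.nonzero(m);print(xs.mean(),ys.mean(),xs.min(),xs.max(),ys.min(),ys.max())
for d in(.003,.021,.039): print(d,proj(f,e+[0,0,d],True),(proj(s,e+[0,0,d])-[270,105])*8)
```

```text
14.925 [0.52529692 0.30069464 0.17672843] [-0.45330799  0.52451309  0.06996674] 0.05148920802261479
[322 124]
322.1239530988275 126.7252931323283 309 336 113 140
0.003 [322.60770291 124.12760695] [249.40831335 454.85513019]
0.021 [322.62376503 124.74008268] [246.9651967  417.07108735]
0.039 [322.64227758 125.44629161] [244.48384823 378.69577001]
```

View pics/c15.png

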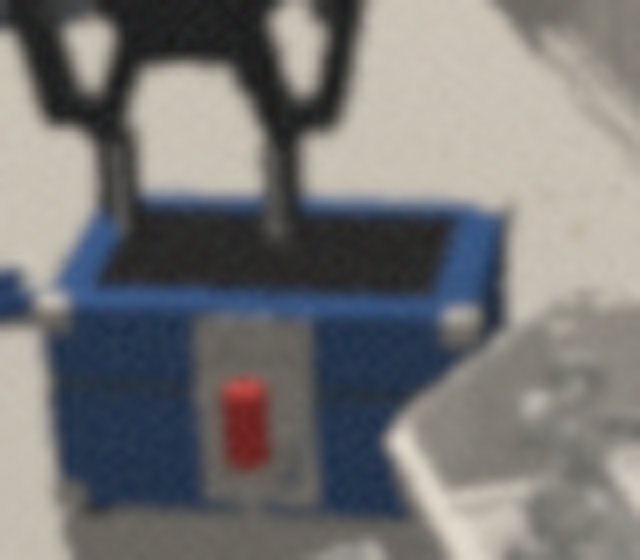

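View pics/c16.png

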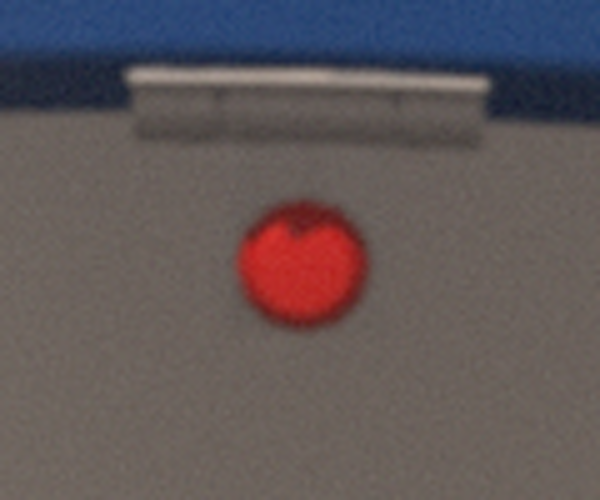

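View pics/t13.png

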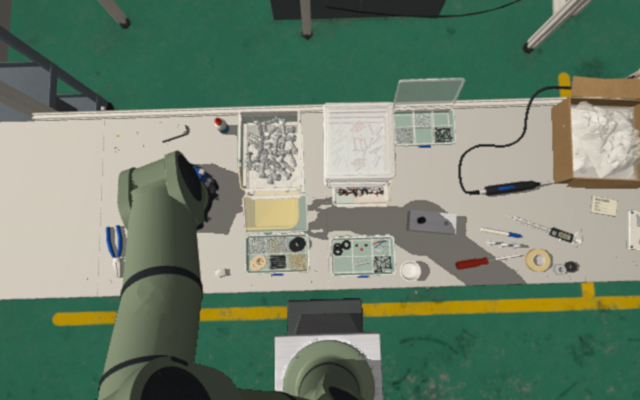

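The red pin stands upright in the eye: its knob is at wrist pixel (322,127), predicted (322.6,125.4). In the side view the knob runs from crop row 378 to about 470, close to the prediction for a seated pin. The hasp lies flat against the case, and the black pin is still at top pixel (421,220). I hand the job in.

```bash
python3 -c "
from workcell import bot
print(bot.job_done())"
```

```text
the job is handed in; nothing more can be done
None
```

The case is locked, as far as my last checks show. I swung the hasp down with closed fingertips, then moved the red-knobbed pin from the stand into the staple's eye, let go and backed the arm away. I handed the job in at about 15 s; no verdict is reported.

**Hasp:** it stopped firmly under a 16 N push, right where a closed strap should be. The side view shows it flat against the case.

**Red pin:**
- The shank entered the eye with no force. The collar met the staple at about 13 N, at the height expected from the grasp (TCP z 0.056 m).
- After release the pin stands upright, with its knob within about 1.5 px of where the camera should see it.

**Black pin:** it looks unmoved in the top view, at pixel (421,220) as at the start.

**Robot:** it was touching nothing at hand-in.

**Disagreements:**
- The first estimate of the eye, from the top and side cameras, was about 3 mm from the wrist camera's. I used the wrist value.
- The two pins measured 77–78 mm apart against the stated 80 mm.
- My first move command was refused for missing keys, and nothing moved.

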